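Pack heel-tip cartons into the corner of the kit tray

TASK

Pack two cartons of heel tips into the shallow wooden tray, both standing upright on its floor. First slide the blue carton home into the yellow-painted corner, its long side along the tray's long wall, and let go of it; then bring the red carton in, square and close up against both the blue carton and that same long yellow-ended wall. Leave the green carton where it is.

Things in the scene. Friction and masses are not known exactly. Their poses are not given: they have to be found in the camera images.
- tray: Shallow wooden tray fixed to the bench. Origin: centre of its underside, z = 0; x roughly away from the robot, y roughly to its left (turned up to 0.3 rad). Inside 120 mm (x) by 190 mm (y); floor 8 mm thick; walls 12 mm thick, tops 24 mm above the bench. The yellow-painted reference corner is the inner corner at x = +60, y = +95 mm; its long wall is the one at x = +60 mm.
- blue_carton_centre (a point): Centre (31 mm above its underside) of the loose cardboard carton with blue band and blue top, a black heel tip printed on it: 56 mm along its x, 84 mm along its y, 62 mm high, 0.2 to 0.4 kg. It stands on the bench, z up, turned up to 0.4 rad from the world axes.
- red_carton_centre (a point): Centre (31 mm above its underside) of the loose cardboard carton with red band and red top: square, 56 x 56 mm (along x and y), 62 mm high, 0.14 to 0.28 kg. It stands on the bench, z up, turned up to 0.4 rad from the world axes.
- green_carton_centre (a point): Centre of the like carton with green band and green top, 56 x 56 x 62 mm high: not wanted, to be left alone.
Things that resemble listed ones, but are neither listed nor needed, are in the scene too. Leave any purple or turquoise look-alike of the part that bears red_carton_centre alone.

How it is judged:
On the way:
1. the blue carton stands home in the yellow corner, let go, while the red carton is still outside the tray (x of blue_carton_centre in the frame of tray above 0.022 m and y of blue_carton_centre in the frame of tray above 0.043 m and z of blue_carton_centre in the frame of tray below 0.045 m and angle between the x axis of blue_carton_centre and the x axis of tray, either way round below 0.175 rad and contact force between the fingers and blue_carton below 0.2 N and horizontal distance between red_carton_centre and tray above 0.13 m), for 0.2 s.
At the end, for the whole second after the job is handed in: Both cartons upright on the tray floor, square within 10 degrees: blue within 10 mm of both walls of the yellow corner, long side along the long wall; red within 10 mm of that long wall and about 10 mm of blue, on the side away from the corner. Green moved under 30 mm (x of each of blue_carton_centre, red_carton_centre in the frame of tray above 0.022 m and y of blue_carton_centre in the frame of tray above 0.043 m and z of each of blue_carton_centre, red_carton_centre in the frame of tray below 0.045 m and angle between each of blue_carton_centre, red_carton_centre's own z axis and vertical below 0.175 rad and angle between the x axis of blue_carton_centre and the x axis of tray, either way round below 0.175 rad and y of red_carton_centre in the frame of tray below 0 m and horizontal distance between red_carton_centre and blue_carton_centre below 0.081 m and (angle between the x axis of red_carton_centre and the x axis of tray, either way round below 0.175 rad or angle between the x axis of red_carton_centre and the y axis of tray, either way round below 0.175 rad) and distance of green_carton_centre from where it was at the start of the episode below 0.03 m); the robot touches nothing.
It fails at once if the green carton is moved by more than 30 mm (distance of green_carton_centre from where it was at the start of the episode above 0.03 m).
It fails at once if a carton being packed is tipped over (60 degrees or more) (angle between any of blue_carton_centre, red_carton_centre's own z axis and vertical above 1.05 rad).
It also fails if it takes over 58 s, if anything falls off the work surface, if the arm or the gripper's body presses on something with over 40 N, if the wrist force passes 120 N, or if a joint passes its speed limit or range.

ROBOT

A 6-joint arm with a two-finger parallel gripper is mounted at the origin on the work surface. World frame = base frame: x ahead of the robot, y to its left, z up, the work surface at z = 0. Lengths are in m, angles in rad, forces in N, time in s.
With the tool pointing down it reaches from about 0.375 to 0.9 m from the base axis. Payload 3.1 kg.
Tool frame: the origin (TCP) lies on the centre line of the jaws, within the pads' length; the fingertips stand 25 mm ahead of it and the grasp point (between the pads) lies 6 mm ahead of it (manip.tips_ahead is the distance from the TCP to the fingertips, in m); z points along the fingers, y is the direction in which the jaws open and shut (so a half turn about z gives the same grasp; the last joint's range is limited). The gripper opens to 85 mm and grips with 20 to 120 N. Pads are 22 mm wide; open, the fingers measure 114 mm over their backs; the gripper's body (76 mm by 85 mm) begins 54 mm behind the grasp point. The pads swing forward as they close: fully open they stand 13 mm farther back than shut.
Start: joints at [1.145, 0.527, 1.433, -0, 1.181, -0.178], TCP at [0.153, 0.606, 0.256] pointing down, gripper open.
Joint ranges: [-3.08, 3.08], [-0.75, 2.2], [0.22, 2.44], [-1.43, 4.57], [0, 2.65], [-2.85, 2.85]. Speed limits (rad/s): [2.79, 2.79, 3.14, 3.14, 3.14, 3.14].

INTERFACE

Orientations are given as a unit quaternion [x, y, z, w].
In Python, from station import manip gives the robot as it stands.
- The arm moves only by the tool play_rows, never from a script. Its argument "steps" is a list that holds one entry, the list of rows, each a list of 6 numbers: the shift along the tool's x, y, z in m, then the turn, a rotation vector about the tool's x, y, z in degrees. In form: [[[x, y, z, rx, ry, rz], ...]]. A call has 1 to 10 rows; each row shifts and turns the commanded pose from where the row before left it, along the tool's axes as they then stand; what a row does not reach is not made up. A row lasts 1/8 s, in which the tool goes at most 62.5 mm and 10.7 degrees, less where a joint would pass 70% of its speed; a pose out of reach is approached as far as the arm can. A call is refused whole if a number of a shift passes 0.0625 or a number of a turn 10.7, either way. A call with a gripper value outside its range is refused whole. "fingers" is the opening, from 0 (shut) to 1 (fully open), set as the call begins (left out, the last holds). The fingers move at their own pace and stop on an object; "squeeze" is the grip in N (left out, the last holds). Time passes only in rows, so rows that do not move let the fingers close. It gives the time, the measured TCP pose, the force and the opening at its end, in the units of the state.
- manip.sense(): the state, without advancing time (a new reading comes with each control period).
- manip.snapshot(name): name is "side" or "top" or "wrist"; returns a dict with "img" (384x512x3 uint8, red, green, blue), "K" (3x3 intrinsics, pixels), "k1" (the pictures are not rectified: a ray, as slopes to the right and down, at radius r is drawn at 1 + k1 r^2 times it, then the intrinsics apply), "world_from_camera" (4x4, takes a point from camera to world coordinates). Camera axes: x right, y down, z forward; pixel columns grow to the right and rows downward; lengths in m; the calibration is good to about 2 mm. A picture is of the moment at which its call begins. There is no depth.
- manip.sign_off(): hands the job in, once; it reports no verdict.
Trained networks look in a picture, given as the dict that the camera call returned (one of the last four; its "shot" number tells which), for a name from the list of things; names that differ only in an ending like _2 or _b are one class to them, and where a whole thing is asked for, a point or a joint stands for the part that bears it (a point fixed in the world has none). Each returns a list of dicts, best first, with "score" (0 to 1); they miss things now and then, are a little off and sometimes report something else, mostly with a low value. They report only what shows in the picture. A call takes as long as a camera call. They do not tell look-alikes from the thing itself.
- manip.regions_of(label, picture): "pixels" (384x512 bool, what is visible of it) and "rect" ([left, top, right, bottom] in pixels, round what is visible of it).
- manip.pinpoint(label, picture): "point" ([column, row] in pixels: a listed point, or the origin of a listed thing).
The state is a dict: "t": time; "q": joint angles; "qd": joint speeds; "tau": joint torques, N m; "tcp_pos": TCP position; "tool_rot": TCP orientation; "force": force on the tool from outside, world axes, zero at the start; "ft_torque": the same for the moment, N m; "finger_gap": opening from 0.0 (shut) to 1.0 (fully open).
Only numpy, scipy, OpenCV 4.12 (cv2) and the standard library are available. Lean on these libraries where they do the work, as an engineer would, in place of code of your own. Each camera call takes 0.05 s, during which the arm holds its last target.

## Working session

There is one attempt and no reset: what is moved stays moved. The work goes in short steps, Python scripts to look and compute and a tool call to move; the robot and the scene stay as the last step left them, time stands still between calls to the robot, and variables do not carry over. Pictures are saved under pics/ and viewed, and the job is handed in when it is done.

Besides the shell and the picture viewer there is one more tool, called after "Request:" in YAML: its name, and indented under it one key for each argument. play_rows: Moves the arm, as the interface text tells. Its arguments: {"type":"object","properties":{"steps":{"type":"array"},"fingers":{"type":"number"},"squeeze":{"type":"number"}},"required":["steps"]}

```bash
mkdir -p pics; ls; cat > h.py <<'E'
import numpy as np, cv2
from station import manip
def save(p,n): cv2.imwrite('pics/'+n,cv2.cvtColor(p['img'],cv2.COLOR_RGB2BGR))
def ray(p,uv):
    K=np.array(p['K']);T=np.array(p['world_from_camera']);k=p['k1']
    d=np.array([(uv[0]-K[0,2])/K[0,0],(uv[1]-K[1,2])/K[1,1]]);s=d.copy()
    for _ in range(30): s=d/(1+k*(s@s))
    return T[:3,3],T[:3,:3]@np.array([s[0],s[1],1])
def onz(p,uv,z):
    o,d=ray(p,uv);return o+d*(z-o[2])/d[2]
def proj(p,X):
    K=np.array(p['K']);T=np.array(p['world_from_camera']);X=np.atleast_2d(X)
    c=(X-T[:3,3])@T[:3,:3];s=c[:,:2]/c[:,2:];s=s*(1+p['k1']*(s**2).sum(1))[:,None]
    return s@np.diag([K[0,0],K[1,1]])+[K[0,2],K[1,2]]
E
python3 - <<'E'
from h import *
s=manip.sense();print(s)
for n in ['top','side','wrist']:
    p=manip.snapshot(n);save(p,n+'0.png');print(n,np.array(p['world_from_camera']).round(3).tolist())
    np.save(n+'0.npy',p,allow_pickle=True)
    for l in ['tray','blue_carton_centre','red_carton_centre','green_carton_centre']:
        print(l,[(np.round(r['point']).tolist(),round(r['score'],2)) for r in manip.pinpoint(l,p)],[(np.round(r['rect']).tolist(),round(r['score'],2)) for r in manip.regions_of(l,p)])
E
```

```text
pics
{'t': 0.0, 'q': array([ 1.14448685e+00,  5.28460422e-01,  1.43393188e+00, -3.49208245e-06,
        1.18141133e+00, -1.78513658e-01]), 'qd': array([ 0.00184556, -0.00033849, -0.00043504, -0.00162218,  0.00122272,
       -0.00056498]), 'tau': array([-6.45974887e-04, -4.42356563e+01, -1.78021091e+01, -3.84849081e-04,
        8.59340216e-03,  9.22203157e-06]), 'tcp_pos': array([0.15298671, 0.60528442, 0.2553277 ]), 'tool_rot': array([ 1.23580429e-01,  9.92333944e-01, -1.05580605e-03, -3.27699598e-04]), 'force': array([-0.20449591, -0.19359523,  1.33725007]), 'ft_torque': array([-0.03983535, -0.00329824,  0.06253188]), 'finger_gap': 0.9965508859469883}
top [[0.012, -0.996, 0.083, 0.41], [-1.0, -0.012, 0.001, -0.036], [0.0, -0.083, -0.997, 0.806], [0.0, 0.0, 0.0, 1.0]]
tray [([140.0, 159.0], 0.68)] [([76.0, 114.0, 201.0, 202.0], 0.76)]
blue_carton_centre [([405.0, 157.0], 0.97)] [([377.0, 138.0, 433.0, 179.0], 0.62), ([76.0, 115.0, 201.0, 202.0], 0.34)]
red_carton_centre [([293.0, 200.0], 0.98), ([305.0, 262.0], 0.55), ([235.0, 218.0], 0.55)] [([275.0, 185.0, 313.0, 219.0], 0.93), ([2
[... 288 characters left out ...]
[270.0, 161.0], 0.8)] [([241.0, 134.0, 303.0, 177.0], 0.65)]
blue_carton_centre [([322.0, 291.0], 0.75), ([252.0, 214.0], 0.72)] [([301.0, 255.0, 348.0, 331.0], 0.73)]
red_carton_centre [([193.0, 223.0], 0.79), ([232.0, 186.0], 0.74), ([253.0, 213.0], 0.72)] [([217.0, 168.0, 246.0, 208.0], 0.73), ([237.0, 189.0, 270.0, 238.0], 0.71), ([168.0, 200.0, 215.0, 253.0], 0.63)]
green_carton_centre [([331.0, 214.0], 0.56)] [([311.0, 192.0, 348.0, 240.0], 0.72), ([238.0, 134.0, 302.0, 178.0], 0.46)]
wrist [[0.245, 0.92, 0.306, 0.076], [0.97, -0.232, -0.078, 0.626], [-0.0, 0.316, -0.949, 0.373], [0.0, 0.0, 0.0, 1.0]]
tray [] []
blue_carton_centre [] []
red_carton_centre [] []
green_carton_centre [] []
```

View pics/top0.png

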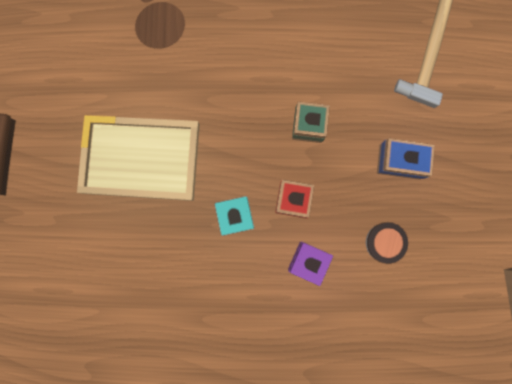

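View pics/side0.png

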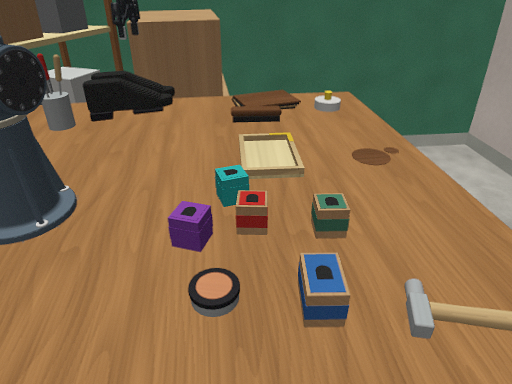

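```bash
python3 - <<'E'
from h import *
p=np.load('top0.npy',allow_pickle=True).item();print(p['K'],p['k1'])
im=cv2.cvtColor(p['img'],cv2.COLOR_RGB2BGR)
a=cv2.resize(im[95:220,60:220],None,fx=4.6,fy=4.6,interpolation=cv2.INTER_CUBIC)
cv2.imwrite('pics/c1.png',a)
a=cv2.resize(im[95:295,260:450],None,fx=3,fy=3,interpolation=cv2.INTER_CUBIC);cv2.imwrite('pics/c2.png',a)
E
```

```text
[[439.06313406   0.         256.83554676]
 [  0.         439.06313406 190.24494017]
 [  0.           0.           1.        ]] -0.14942785046572965
```

View pics/c1.png

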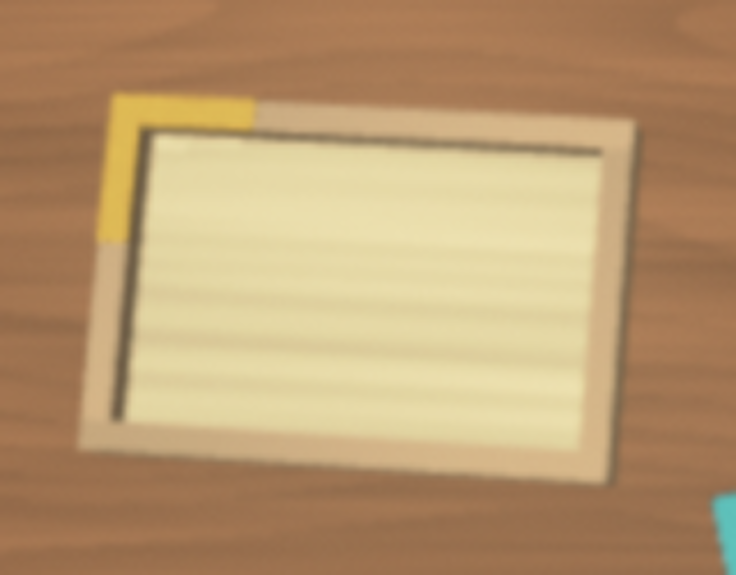

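View pics/c2.png

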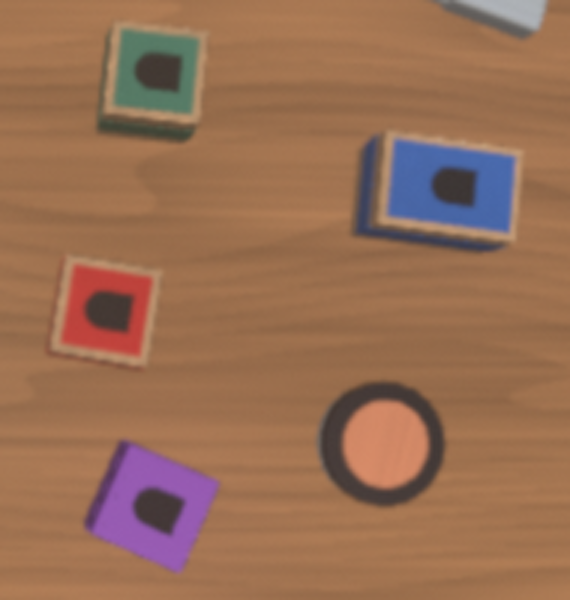

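```bash
cat > fit.py <<'E'
from h import *
from scipy.optimize import least_squares
def fit(p,uv,z,lx,ly):
    # uv corners clockwise-in-image starting top-left = (+x,+y),(+x,-y),(-x,-y),(-x,+y)
    L=np.array([[1,1],[1,-1],[-1,-1],[-1,1]])*[lx/2,ly/2]
    P=np.array([onz(p,u,z)[:2] for u in uv])
    f=lambda v:(L@np.array([[np.cos(v[2]),np.sin(v[2])],[-np.sin(v[2]),np.cos(v[2])]])+v[:2]-P).ravel()
    r=least_squares(f,[*P.mean(0),0]);
    return r.x,np.linalg.norm(np.diff(np.vstack([P,P[:1]]),axis=0),axis=1),r.fun
E
python3 - <<'E'
from fit import *
p=np.load('top0.npy',allow_pickle=True).item()
def o(l,f,ox,oy): return [((a+.5)/f-.5+ox,(b+.5)/f-.5+oy) for a,b in l]
for n,uv,z,lx,ly in [('tray',o([(110,93),(637,120),(610,485),(78,450)],4.6,60,95),.024,.144,.214),
 ('blue',o([(388,131),(523,151),(514,242),(376,223)],3,260,95),.062,.056,.084),
 ('red',o([(66,256),(160,270),(146,367),(52,351)],3,260,95),.062,.056,.056),
 ('green',o([(113,22),(207,34),(195,126),(105,114)],3,260,95),.062,.056,.056)]:
    v,e,r=fit(p,uv,z,lx,ly);print(n,v.round(4),e.round(4),(r*1000).round(1))
E
```

```text
tray [ 0.534   0.1846 -0.0486] [0.2173 0.1451 0.2156 0.1456] [-1.3 -2.1 -0.1  1.1  1.   1.3  0.4 -0.3]
blue [ 0.5335 -0.3023 -0.1256] [0.0825 0.0545 0.0835 0.0548] [ 1.1  1.1  0.4 -0.3 -1.1 -0.6 -0.3 -0.2]
red [ 0.4588 -0.1006 -0.1429] [0.0541 0.0557 0.054  0.0546] [ 0.7  0.8  0.1 -1.1 -0.2 -0.9 -0.6  1.2]
green [ 0.5965 -0.1286 -0.1121] [0.0552 0.0552 0.0524 0.0549] [ 0.6  0.3  0.4 -0.5 -0.5 -1.7 -0.4  1.9]
```

```bash
cat > plan.py <<'E'
from h import *
from scipy.spatial.transform import Rotation as R
import sys,json
def down(yaw): # tool y at world yaw, z down
    y=np.array([np.cos(yaw),np.sin(yaw),0]);z=np.array([0,0,-1.]);return R.from_matrix(np.c_[np.cross(y,z),y,z])
def plan(wps,vmax=.055,wmax=10.3,minrows=None):
    s=manip.sense();P=s['tcp_pos'].copy();Q=R.from_quat(s['tool_rot']);rows=[]
    for w in wps:
        pos,yaw,m=np.array(w[:3]),w[3],(w[4] if len(w)>4 else vmax)
        T=down(yaw);d=T*Q.inv();a=np.degrees(d.magnitude())
        n=int(max(1,np.ceil(np.linalg.norm(pos-P)/m),np.ceil(a/wmax)))
        P0,Q0=P.copy(),Q
        for i in range(1,n+1):
            tp=P0+(pos-P0)*i/n; tq=R.from_rotvec(d.as_rotvec()*i/n)*Q0
            sh=np.round(Q.inv().apply(tp-P),4); rv=np.round(np.degrees((Q.inv()*tq).as_rotvec()),1)
            rows.append([*sh.tolist(),*rv.tolist()])
            P=P+Q.apply(sh);Q=Q*R.from_rotvec(np.radians(rv))
    for i in range(0,len(rows),10): print(json.dumps([rows[i:i+10]]).replace('0.0,','0,').replace('0.0]','0]'))
    print(len(rows))
E
python3 - <<'E'
from plan import *
plan([(.50,.25,.22,-.1256),(.5335,-.302,.15,-.1256)],.06)
E
```

```text
[[[-0.047, -0.0289, 0.004, -0, 0, 9.2], [-0.0511, -0.021, 0.0041, -0, 0, 9.2], [-0.0538, -0.0125, 0.004, -0, 0, 9.3], [-0.0551, -0.0037, 0.004, -0, 0, 9.2], [-0.0549, 0.0051, 0.0041, -0, 0, 9.2], [-0.0535, 0.0139, 0.004, -0, 0, 9.2], [-0.0505, 0.0222, 0.004, -0, 0, 9.3], [-0.0463, 0.0301, 0.0041, -0, 0, 9.2], [-0.0409, 0.0371, 0.004, -0, 0, 9.2], [-0.0543, 0.0102, 0.007, -0, 0, 0]]]
[[[-0.0544, 0.0103, 0.007, -0, 0, 0], [-0.0543, 0.0102, 0.007, -0, 0, 0], [-0.0544, 0.0103, 0.007, -0, 0, 0], [-0.0543, 0.0102, 0.007, -0, 0, 0], [-0.0543, 0.0102, 0.007, -0, 0, 0], [-0.0544, 0.0103, 0.007, -0, 0, 0], [-0.0543, 0.0102, 0.007, -0, 0, 0], [-0.0544, 0.0103, 0.007, -0, 0, 0], [-0.0543, 0.0102, 0.007, -0, 0, 0]]]
19
```

Request:
play_rows:
  steps:
    - [[-0.047,-0.029,0.004,0,0,9.2],[-0.051,-0.021,0.004,0,0,9.2],[-0.054,-0.0125,0.004,0,0,9.3],[-0.055,-0.004,0.004,0,0,9.2],[-0.055,0.005,0.004,0,0,9.2],[-0.0535,0.014,0.004,0,0,9.2],[-0.0505,0.022,0.004,0,0,9.3],[-0.046,0.03,0.004,0,0,9.2],[-0.041,0.037,0.004,0,0,9.2],[-0.054,0.01,0.007,0,0,0]]
  fingers: 1

```text
t: 2.6
tcp_pos: [0.5065, 0.1936, 0.2137]
tool_rot: [0.75, 0.661, 0.002, 0.002]
force: [-0.2, -0.2, -0.4]
finger_gap: 1.006
```

Request:
play_rows:
  steps:
    - [[-0.054,0.01,0.007,0,0,0],[-0.054,0.01,0.007,0,0,0],[-0.054,0.01,0.007,0,0,0],[-0.054,0.01,0.007,0,0,0],[-0.054,0.01,0.007,0,0,0],[-0.054,0.01,0.007,0,0,0],[-0.054,0.01,0.007,0,0,0],[-0.054,0.01,0.007,0,0,0]]

```text
t: 3.6
tcp_pos: [0.5279, -0.2459, 0.1573]
tool_rot: [0.75, 0.661, 0.0, 0.0]
force: [0.7, 0.1, -0.2]
finger_gap: 1.002
```

```bash
python3 - <<'E'
from plan import *
p=manip.snapshot('wrist');save(p,'w1.png');np.save('w1.npy',p,allow_pickle=True);print(manip.sense()['tcp_pos'])
c,s=np.cos(-.1256),np.sin(-.1256)
X=[[.5335+a*c-b*s,-.3023+a*s+b*c,.062] for a,b in [(.028,.042),(.028,-.042),(-.028,-.042),(-.028,.042)]]
print(proj(p,X).round(1).tolist())
plan([(.5335,-.3023,.09,-.1256),(.5335,-.3023,.048,-.1256,.02)])
E
```

```text
[ 0.52937088 -0.25379517  0.1568564 ]
[[312.2, 224.0], [306.6, 324.6], [233.5, 324.6], [231.1, 224.0]]
[[[-0.0236, 0.005, 0.0336, 0.1, 0.2, -0.1], [-0.0236, 0.005, 0.0335, 0.2, 0.2, -0.1], [-0, 0, 0.014, -0, -0, -0], [-0, 0, 0.014, -0, -0, -0], [-0.0001, 0, 0.014, -0, -0, -0]]]
5
```

View pics/w1.png

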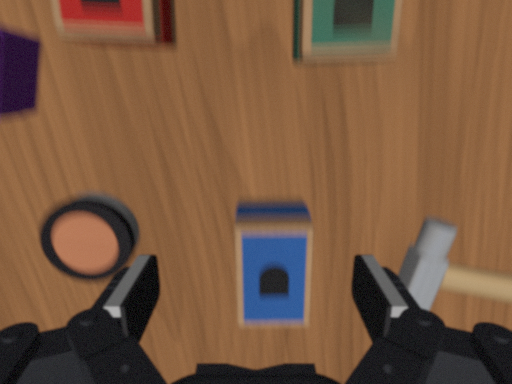

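Request:
play_rows:
  steps:
    - [[0,0,0,0,0,0],[0,0,0,0,0,0]]

```text
t: 3.9
tcp_pos: [0.5273, -0.2426, 0.1572]
tool_rot: [0.75, 0.662, -0.0, -0.001]
force: [0.0, 0.2, 0.2]
finger_gap: 1.001
```

```bash
python3 - <<'E'
from plan import *
p=manip.snapshot('wrist');save(p,'w2.png');print(manip.sense()['tcp_pos'])
c,s=np.cos(-.1256),np.sin(-.1256)
X=[[.5335+a*c-b*s,-.3023+a*s+b*c,.062] for a,b in [(.028,.042),(.028,-.042),(-.028,-.042),(-.028,.042)]]
print(proj(p,X).round(1).tolist())
plan([(.5335,-.3023,.09,-.1256),(.5335,-.3023,.048,-.1256,.02)])
E
```

```text
[ 0.52744322 -0.24225407  0.15735903]
[[313.7, 228.4], [307.8, 328.3], [235.0, 328.2], [232.9, 228.3]]
[[[-0.0294, 0.0068, 0.0337, -0, -0, 0], [-0.0295, 0.0067, 0.0336, -0.1, -0, 0.1], [-0, -0, 0.014, 0, -0, -0], [-0, -0, 0.014, 0, -0, -0], [-0, -0, 0.014, 0, -0, -0]]]
5
```

View pics/w2.png

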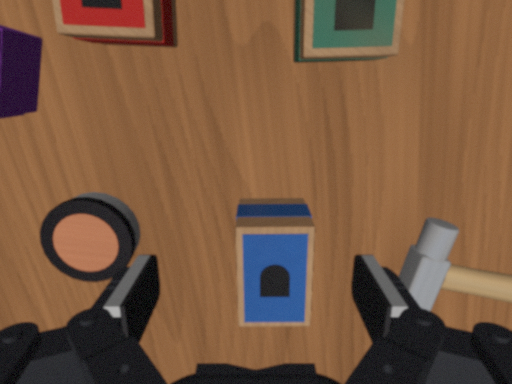

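The wrist view shows the blue top at columns 237–312, rows 227–325, about 2 px from the prediction. Descending.

Request:
play_rows:
  steps:
    - [[-0.03,0.007,0.033,0,0,0],[-0.029,0.007,0.034,0,0,0],[0,0,0.014,0,0,0],[0,0,0.014,0,0,0],[0,0,0.014,0,0,0],[0,0,0,0,0,0]]

```text
t: 4.7
tcp_pos: [0.5338, -0.3027, 0.0476]
tool_rot: [0.75, 0.662, -0.0, -0.001]
force: [0.0, -0.5, 0.8]
finger_gap: 1.0
```

Request:
play_rows:
  steps:
    - [[0,0,0,0,0,0],[0,0,0,0,0,0],[0,0,0,0,0,0],[0,0,0,0,0,0],[0,0,0,0,0,0],[0,0,0,0,0,0]]
  fingers: 0
  squeeze: 40

```text
t: 5.45
tcp_pos: [0.5347, -0.3043, 0.0492]
tool_rot: [0.75, 0.661, 0.0, 0.001]
force: [0.5, 0.6, 5.4]
finger_gap: 0.648
```

```bash
python3 - <<'E'
from plan import *
ty=-.0486
def T(x,y): 
    c,s=np.cos(ty),np.sin(ty); return .534+c*x-s*y,.1846+s*x+c*y
a=T(.028,.049);print(a)
plan([(.5335,-.3023,.15,-.1256),(*a,.15,ty),(*a,.075,ty)])
E
```

```text
(np.float64(0.564347401716934), np.float64(0.23218187899853296))
[[[0.0009, -0.0007, -0.0504, 0, 0, 0], [0.0009, -0.0006, -0.0504, 0.1, 0, 0], [0.0534, -0.0036, -0, -0, 0, -0.4], [0.0535, -0.0033, -0.0001, -0, 0, -0.5], [0.0534, -0.0028, 0, -0, 0, -0.4], [0.0535, -0.0024, -0, -0, 0, -0.5], [0.0535, -0.002, -0, -0, 0, -0.4], [0.0535, -0.0015, -0.0001, -0, 0, -0.4], [0.0535, -0.0012, 0, -0, 0, -0.5], [0.0536, -0.0008, -0, -0, 0, -0.4]]]
[[[0.0535, -0.0004, -0.0001, -0, 0, -0.5], [0.0536, 0.0002, 0, -0, 0, -0.4], [0, -0, 0.0375, -0, 0, -0], [0, -0, 0.0375, -0, 0, -0]]]
14
```

Request:
play_rows:
  steps:
    - [[0.001,-0.001,-0.03,0,0,0],[0.001,0,-0.035,0,0,0],[0,0,-0.036,0,0,0],[0.0534,-0.0036,0,0,0,-0.4],[0.0535,-0.003,0,0,0,-0.5],[0.0535,-0.003,0,0,0,-0.4],[0.0535,-0.0025,0,0,0,-0.5],[0.0535,-0.002,0,0,0,-0.4],[0.0535,-0.0015,0,0,0,-0.4],[0.0535,-0.001,0,0,0,-0.5]]

```text
t: 6.7
tcp_pos: [0.5548, 0.0738, 0.1486]
tool_rot: [0.732, 0.681, -0.0, -0.0]
force: [0.5, -0.4, -2.7]
finger_gap: 0.65
```

Request:
play_rows:
  steps:
    - [[0.0535,-0.001,0,0,0,-0.4],[0.0535,0,0,0,0,-0.5],[0.0535,0,0,0,0,-0.4],[0,0,0.03,0,0,0],[0,0,0.03,0,0,0],[0,0,0,0,0,0],[0,0,0,0,0,0]]

```text
t: 7.58
tcp_pos: [0.565, 0.2323, 0.0896]
tool_rot: [0.724, 0.689, 0.0, 0.0]
force: [1.4, -0.1, -2.6]
finger_gap: 0.652
```

```bash
python3 - <<'E'
from plan import *
s=manip.sense();print(s['tcp_pos'],s['tool_rot'],s['force'])
for n in ['top','wrist','side']:
    p=manip.snapshot(n);save(p,n+'3.png');np.save(n+'3.npy',p,allow_pickle=True)
im=cv2.imread('pics/top3.png');cv2.imwrite('pics/c3.png',cv2.resize(im[95:220,60:220],None,fx=4.6,fy=4.6,interpolation=cv2.INTER_CUBIC))
E
```

```text
[0.5650029  0.23225377 0.08958316] [7.24289956e-01 6.89495485e-01 1.54383817e-04 1.12217850e-04] [ 1.39137684 -0.13509938 -2.61258605]
```

View pics/c3.png

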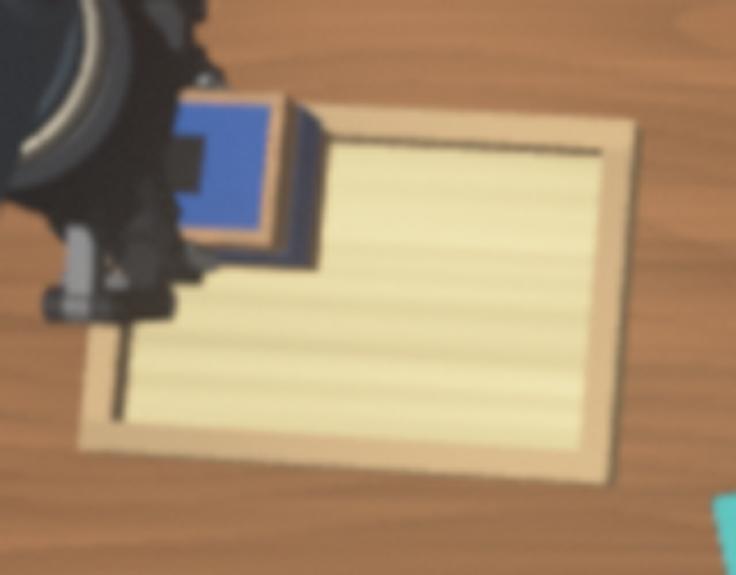

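View pics/wrist3.png

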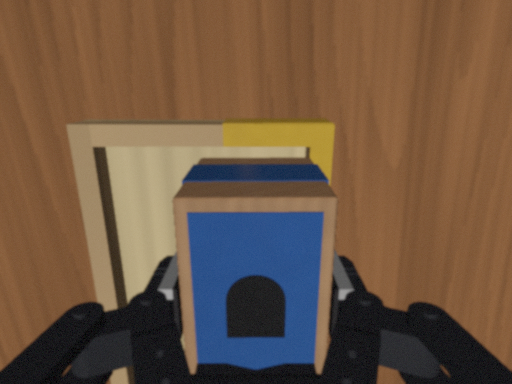

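View pics/side3.png

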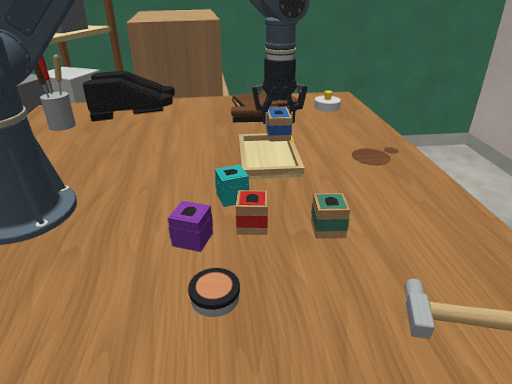

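```bash
python3 - <<'E'
from plan import *
ty=-.0486;c,s=np.cos(ty),np.sin(ty);cx,cy=.565,.2323
for n in ['wrist','top']:
  p=np.load(n+'3.npy',allow_pickle=True).item()
  X=[[cx+a*c-b*s,cy+a*s+b*c,z] for z in (.103,.041) for a,b in [(.028,.042),(.028,-.042),(-.028,-.042),(-.028,.042)]]
  q=proj(p,X)
  if n=='top': q=(q-[60,95]+.5)*4.6-.5
  print(n,q.round(1).tolist())
  W=[[.534+a*c-b*s,.1846+a*s+b*c,.024] for a,b in [(.072,.107),(.072,-.107),(-.072,-.107),(-.072,.107)]+[(.06,.095),(-.06,.095)]]
  print(proj(p,W).round(1).tolist())
E
```

```text
wrist [[334.2, 204.6], [319.7, 397.6], [182.2, 398.0], [165.5, 204.8], [306.6, 161.2], [299.9, 301.2], [204.2, 301.4], [196.3, 161.3]]
[[331.9, 125.2], [311.8, 419.0], [115.0, 420.3], [63.8, 124.9], [308.5, 147.2], [90.1, 147.2]]
top [[69.9, 85.3], [290.0, 94.3], [274.9, 246.7], [53.1, 235.4], [132.2, 124.7], [337.1, 133.9], [323.8, 274.9], [117.4, 264.0]]
[[84.6, 115.5], [197.5, 120.8], [191.5, 199.5], [76.7, 192.2], [90.0, 122.0], [83.5, 186.1]]
```

Request:
play_rows:
  steps:
    - [[0,0,0.015,0,0,0],[0,0,0.012,0,0,0],[0,0,0.003,0,0,0],[0,0,0.002,0,0,0],[0,0,0,0,0,0]]

```text
t: 8.35
tcp_pos: [0.5649, 0.2325, 0.0575]
tool_rot: [0.724, 0.69, 0.0, 0.0]
force: [0.0, 0.1, -2.5]
finger_gap: 0.643
```

Request:
play_rows:
  steps:
    - [[0,0,0.001,0,0,0],[0,0,0,0,0,0]]

```text
t: 8.6
tcp_pos: [0.5652, 0.2326, 0.0572]
tool_rot: [0.724, 0.69, 0.001, 0.0]
force: [-1.0, 0.1, 4.2]
finger_gap: 0.65
```

Request:
play_rows:
  steps:
    - [[0.001,0.001,0,0,0,0],[0.001,0.001,0,0,0,0],[0,0,0,0,0,0]]

```text
t: 8.98
tcp_pos: [0.5664, 0.2337, 0.0573]
tool_rot: [0.724, 0.69, -0.001, 0.0]
force: [-3.3, -1.7, 7.4]
finger_gap: 0.648
```

Floor contact reached; sliding on into the corner.

Request:
play_rows:
  steps:
    - [[0.001,0.001,0,0,0,0],[0.001,0,0,0,0,0],[0,0,0,0,0,0]]

```text
t: 9.35
tcp_pos: [0.567, 0.2343, 0.0573]
tool_rot: [0.724, 0.69, -0.002, 0.0]
force: [-3.6, -7.6, 8.8]
finger_gap: 0.648
```

Request:
play_rows:
  steps:
    - [[0.001,0.001,0,0,0,0],[0,0,0,0,0,0]]

```text
t: 9.6
tcp_pos: [0.5671, 0.2344, 0.0574]
tool_rot: [0.724, 0.69, -0.003, 0.0]
force: [-4.8, -9.0, 10.6]
finger_gap: 0.649
```

Request:
play_rows:
  steps:
    - [[0,0.001,0,0,0,0],[0,0.001,0,0,0,0],[0,0,0,0,0,0]]

```text
t: 9.98
tcp_pos: [0.5673, 0.2344, 0.0575]
tool_rot: [0.724, 0.69, -0.005, -0.001]
force: [-8.9, -10.2, 13.7]
finger_gap: 0.651
```

Request:
play_rows:
  steps:
    - [[-0.002,-0.003,-0.001,0,0,0],[0,0,0,0,0,0],[0,0,0,0,0,0],[0,0,0,0,0,0]]
  fingers: 1

```text
t: 10.48
tcp_pos: [0.5681, 0.2355, 0.0571]
tool_rot: [0.724, 0.69, 0.0, 0.0]
force: [0.0, -0.3, 0.1]
finger_gap: 0.999
```

Request:
play_rows:
  steps:
    - [[0,0,-0.02,0,0,0],[0,0,-0.04,0,0,0],[0,0,-0.04,0,0,0],[-0.05,0,0,0,0,0],[-0.06,0,0,0,0,0],[-0.06,0,0,0,0,0],[0,0,0,0,0,0]]

```text
t: 11.35
tcp_pos: [0.5602, 0.0616, 0.1588]
tool_rot: [0.726, 0.687, 0.0, 0.001]
force: [-0.2, 1.2, 0.2]
finger_gap: 0.997
```

```bash
python3 - <<'E'
from plan import *
s=manip.sense();print(s['tcp_pos'],s['force'])
for n in ['top','wrist']:
    p=manip.snapshot(n);save(p,n+'4.png');np.save(n+'4.npy',p,allow_pickle=True)
im=cv2.imread('pics/top4.png');cv2.imwrite('pics/c4.png',cv2.resize(im[95:220,60:220],None,fx=4.6,fy=4.6,interpolation=cv2.INTER_CUBIC))
plan([(.4588,-.1006,.15,-.1429)],.06)
E
```

```text
[0.56017615 0.06155812 0.15879195] [-0.24406843  1.17909231  0.23596926]
[[[-0.0426, -0.0232, 0.002, 0, -0, 1.3], [-0.0432, -0.0221, 0.0021, 0, -0, 1.3], [-0.0436, -0.0212, 0.002, 0.1, -0, 1.4], [-0.0442, -0.0201, 0.0021, -0, -0, 1.3]]]
4
```

View pics/c4.png

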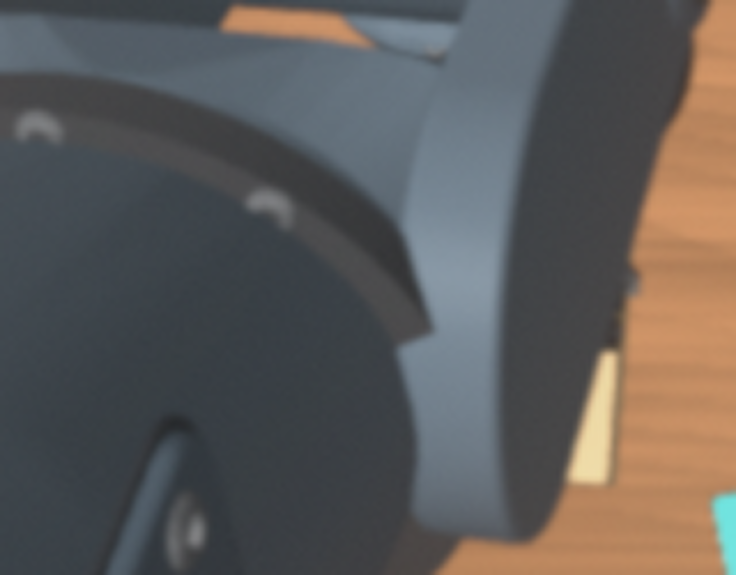

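View pics/wrist4.png

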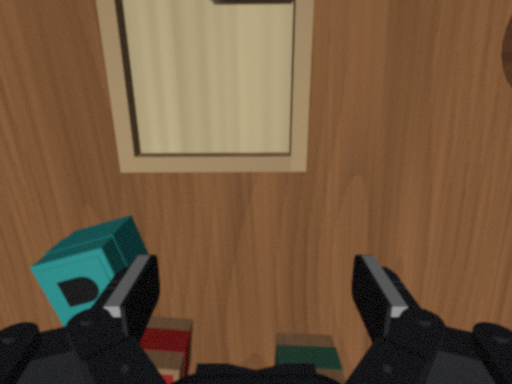

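Request:
play_rows:
  steps:
    - [[-0.043,-0.023,0.002,0,0,1.3],[-0.043,-0.022,0.002,0,0,1.3],[-0.044,-0.021,0.002,0,0,1.4],[-0.044,-0.02,0.002,0,0,1.3],[0,0,0,0,0,0],[0,0,0,0,0,0]]

```text
t: 12.2
tcp_pos: [0.4601, -0.0998, 0.1497]
tool_rot: [0.755, 0.656, 0.0, 0.0]
force: [-0.1, -0.4, 1.0]
finger_gap: 0.999
```

```bash
python3 - <<'E'
from fit import *
from plan import *
s=manip.sense();print(s['tcp_pos'],s['force'])
for n in ['top','wrist']:
    p=manip.snapshot(n);save(p,n+'5.png');np.save(n+'5.npy',p,allow_pickle=True)
c,sn=np.cos(-.1429),np.sin(-.1429)
X=[[.4588+a*c-b*sn,-.1006+a*sn+b*c,.062] for a,b in [(.028,.028),(.028,-.028),(-.028,-.028),(-.028,.028)]]
print(proj(p,X).round(1).tolist())
im=cv2.imread('pics/top5.png');cv2.imwrite('pics/c5.png',cv2.resize(im[95:220,60:220],None,fx=4.6,fy=4.6,interpolation=cv2.INTER_CUBIC))
p0=np.load('top0.npy',allow_pickle=True).item()
for u in [(125,440),(220,486),(183,573),(90,525)]: print('purple',onz(p0,((u[0]+.5)/3-.5+260,(u[1]+.5)/3-.5+95),.062).round(3))
for u in [(216,202),(246,197),(253,228),(223,235)]: print('turq',onz(p0,u,.062).round(3))
plan([(.4588,-.1006,.048,-.1429)],.04)
E
```

```text
[ 0.46013516 -0.09979692  0.14970957] [-0.06902014 -0.44514439  1.03704349]
[[295.6, 170.9], [292.2, 250.1], [210.3, 249.9], [206.9, 170.6]]
purple [ 0.386 -0.112  0.062]
purple [ 0.36  -0.166  0.062]
purple [ 0.311 -0.145  0.062]
purple [ 0.338 -0.092  0.062]
turq [0.451 0.034 0.062]
turq [ 0.46  -0.017  0.062]
turq [ 0.408 -0.03   0.062]
turq [0.395 0.021 0.062]
[[[-0.0004, -0.0005, 0.0339, 0, 0, 0.1], [-0.0005, -0.0004, 0.0338, 0, 0, 0.1], [-0.0004, -0.0005, 0.0339, 0.1, 0, 0]]]
3
```

View pics/c5.png

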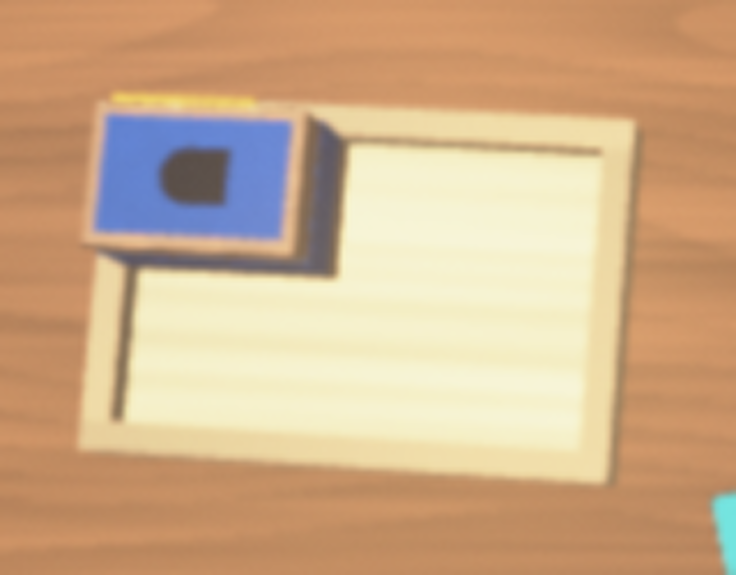

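View pics/wrist5.png

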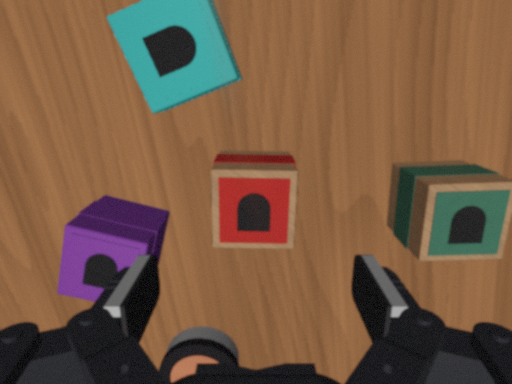

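```bash
python3 - <<'E'
from fit import *
p=np.load('top5.npy',allow_pickle=True).item()
o=lambda l,f,ox,oy:[((a+.5)/f-.5+ox,(b+.5)/f-.5+oy) for a,b in l]
v,e,r=fit(p,o([(102,101),(312,109),(299,259),(82,244)],4.6,60,95),.070,.056,.084)
ty=-.0486;c,s=np.cos(ty),np.sin(ty);d=v[:2]-[.534,.1846]
print(v,e,r*1e3,'tray frame',c*d[0]+s*d[1],-s*d[0]+c*d[1],v[2]-ty)
E
```

```text
[ 0.56727751  0.23397135 -0.05609702] [0.08335015 0.05749796 0.08570726 0.05571151] [ 0.22221859  0.38803346 -0.80541793 -0.21104845  0.73893371  0.73949017
 -0.15573437 -0.91647518] tray frame 0.03083971362883435 0.050929707018945336 -0.007497020722385665
```

Request:
play_rows:
  steps:
    - [[-0.0005,0,0.034,0,0,0],[-0.0005,0,0.034,0,0,0],[0,-0.001,0.017,0,0,0],[0,0,0.017,0,0,0],[0,0,0,0,0,0]]
  fingers: 0.9

```text
t: 12.92
tcp_pos: [0.4582, -0.1003, 0.0464]
tool_rot: [0.754, 0.656, -0.0, -0.001]
force: [-0.1, 0.6, 0.4]
finger_gap: 0.897
```

Request:
play_rows:
  steps:
    - [[0,0,0,0,0,0],[0,0,0,0,0,0],[0,0,0,0,0,0],[0,0,0,0,0,0],[0,0,0,0,0,0],[0,0,0,0,0,0]]
  fingers: 0
  squeeze: 40

```text
t: 13.68
tcp_pos: [0.4587, -0.1017, 0.048]
tool_rot: [0.755, 0.655, 0.0, 0.001]
force: [2.0, 1.8, 5.6]
finger_gap: 0.649
```

```bash
python3 - <<'E'
from plan import *
plan([(.4588,-.1017,.12,-.1429),(.5597,.1583,.15,-.0486),(.5597,.1583,.09,-.0486)],.055)
E
```

```text
[[[-0, 0.0001, -0.036, 0, 0, 0], [-0, 0.0001, -0.036, 0.1, 0, 0.1], [0.0453, 0.0104, -0.005, -0, 0, -0.9], [0.0451, 0.0112, -0.005, -0, 0, -0.9], [0.0449, 0.0119, -0.005, -0, 0, -0.9], [0.0448, 0.0125, -0.005, -0, 0, -0.9], [0.0445, 0.0133, -0.005, -0, 0, -0.9], [0.0444, 0.014, -0.005, -0, 0, -0.9], [-0, -0, 0.03, -0, 0, -0], [-0, -0, 0.03, -0, 0, -0]]]
10
```

Request:
play_rows:
  steps:
    - [[0,0,-0.034,0,0,0],[0,0,-0.034,0,0,0],[0,0,-0.034,0,0,0],[0.045,0.0105,0,0,0,-0.9],[0.045,0.011,0,0,0,-0.9],[0.045,0.012,0,0,0,-0.9],[0.045,0.0125,0,0,0,-0.9],[0.0445,0.0135,0,0,0,-0.9],[0.0445,0.014,0,0,0,-0.9],[0,0,0,0,0,0]]

```text
t: 14.92
tcp_pos: [0.5594, 0.1612, 0.149]
tool_rot: [0.722, 0.692, 0.001, 0.0]
force: [-0.2, -1.1, -1.2]
finger_gap: 0.649
```

Request:
play_rows:
  steps:
    - [[0,0,0.03,0,0,0],[0,0,0.03,0,0,0],[0,0,0,0,0,0],[0,0,0,0,0,0]]

```text
t: 15.42
tcp_pos: [0.5589, 0.1579, 0.0898]
tool_rot: [0.724, 0.69, 0.0, 0.0]
force: [0.1, 1.1, -0.6]
finger_gap: 0.653
```

```bash
python3 - <<'E'
from plan import *
s=manip.sense();print(s['tcp_pos'],s['tool_rot'],s['force'])
for n in ['top','wrist']:
    p=manip.snapshot(n);save(p,n+'6.png')
im=cv2.imread('pics/top6.png');cv2.imwrite('pics/c6.png',cv2.resize(im[95:220,60:220],None,fx=4.6,fy=4.6,interpolation=cv2.INTER_CUBIC))
E
```

```text
[0.55890861 0.15791322 0.08984261] [7.23804690e-01 6.90004886e-01 5.78660548e-05 1.55489700e-04] [ 0.11408892  1.11643667 -0.5731381 ]
```

View pics/c6.png

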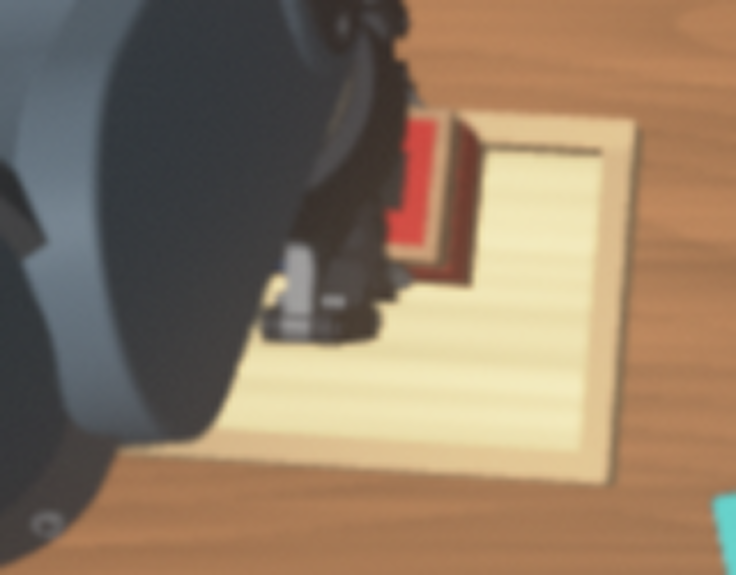

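View pics/wrist6.png

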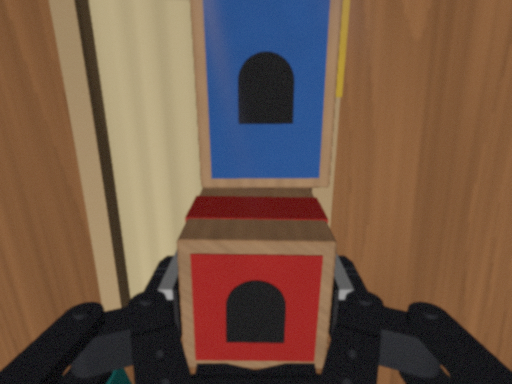

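Request:
play_rows:
  steps:
    - [[0,0,0.015,0,0,0],[0,0,0.013,0,0,0],[0,0,0.003,0,0,0],[0,0,0,0,0,0]]

```text
t: 16.02
tcp_pos: [0.5584, 0.1585, 0.0577]
tool_rot: [0.724, 0.69, -0.0, -0.0]
force: [-0.0, -0.2, -2.2]
finger_gap: 0.653
```

Request:
play_rows:
  steps:
    - [[0,0,0.0015,0,0,0],[0,0,0.0005,0,0,0],[0,0,0,0,0,0]]

```text
t: 16.4
tcp_pos: [0.5588, 0.1585, 0.0565]
tool_rot: [0.724, 0.69, 0.0, 0.0]
force: [-0.4, -1.2, -1.3]
finger_gap: 0.652
```

Request:
play_rows:
  steps:
    - [[0,0,0.0005,0,0,0],[0,0.002,0,0,0,0],[0,0.001,0,0,0,0],[0,0.001,0,0,0,0],[0,0,0,0,0,0]]

```text
t: 17.02
tcp_pos: [0.5624, 0.1584, 0.0561]
tool_rot: [0.724, 0.69, -0.0, -0.0]
force: [-2.5, -0.2, 4.7]
finger_gap: 0.654
```

Request:
play_rows:
  steps:
    - [[0.001,0.001,0,0,0,0],[0.001,0.001,0,0,0,0],[0.001,0.001,0,0,0,0],[0,0,0,0,0,0]]

```text
t: 17.52
tcp_pos: [0.5641, 0.1596, 0.0562]
tool_rot: [0.723, 0.691, -0.002, -0.0]
force: [-6.2, -6.1, 8.2]
finger_gap: 0.651
```

Request:
play_rows:
  steps:
    - [[0.001,-0.001,0,0,0,0],[0.001,0,0,0,0,0],[0,0,0,0,0,0]]

```text
t: 17.9
tcp_pos: [0.5641, 0.162, 0.0561]
tool_rot: [0.723, 0.691, -0.001, 0.0]
force: [-4.1, -4.0, 6.5]
finger_gap: 0.649
```

Request:
play_rows:
  steps:
    - [[0.001,0,0,0,0,0],[0.001,0,0,0,0,0],[0,0,0,0,0,0]]

```text
t: 18.27
tcp_pos: [0.5642, 0.164, 0.0561]
tool_rot: [0.723, 0.691, -0.001, 0.0]
force: [-4.2, -5.4, 7.4]
finger_gap: 0.649
```

Request:
play_rows:
  steps:
    - [[0.001,0,0,0,0,0],[0.001,0,0,0,0,0],[0,0,0,0,0,0]]

```text
t: 18.65
tcp_pos: [0.5643, 0.1655, 0.0561]
tool_rot: [0.723, 0.691, -0.002, 0.0]
force: [-3.8, -7.4, 6.9]
finger_gap: 0.651
```

Request:
play_rows:
  steps:
    - [[0.001,0,0,0,0,0],[0,0,0,0,0,0]]

```text
t: 18.9
tcp_pos: [0.5644, 0.1656, 0.0562]
tool_rot: [0.723, 0.691, -0.002, 0.001]
force: [-4.3, -10.0, 7.6]
finger_gap: 0.652
```

Request:
play_rows:
  steps:
    - [[-0.001,-0.001,-0.001,0,0,0],[0,0,0,0,0,0],[0,0,0,0,0,0],[0,0,0,0,0,0]]
  fingers: 1

```text
t: 19.4
tcp_pos: [0.5643, 0.1676, 0.0567]
tool_rot: [0.723, 0.69, 0.0, 0.0]
force: [-0.2, 0.0, 0.4]
finger_gap: 1.001
```

Request:
play_rows:
  steps:
    - [[0,0,-0.02,0,0,0],[0,0,-0.04,0,0,0],[0,0,-0.04,0,0,0],[-0.05,0,-0.01,0,0,0],[-0.06,0,0,0,0,0],[-0.06,-0.02,0,0,0,0],[-0.06,-0.02,0,0,0,0],[-0.06,-0.02,0,0,0,0],[0,0,0,0,0,0],[0,0,0,0,0,0]]

```text
t: 20.65
tcp_pos: [0.4914, -0.1174, 0.1668]
tool_rot: [0.724, 0.69, 0.0, -0.0]
force: [0.2, 0.6, 0.7]
finger_gap: 0.999
```

```bash
python3 - <<'E'
from plan import *
s=manip.sense();print(s['t'],s['tcp_pos'],s['force'])
for n in ['top','side']:
    p=manip.snapshot(n);save(p,n+'7.png');np.save(n+'7.npy',p,allow_pickle=True)
im=cv2.imread('pics/top7.png');cv2.imwrite('pics/c7.png',cv2.resize(im[95:220,60:220],None,fx=4.6,fy=4.6,interpolation=cv2.INTER_CUBIC))
E
```

```text
20.65 [ 0.49139893 -0.1173878   0.1668196 ] [0.16563157 0.60414516 0.70381631]
```

View pics/c7.png

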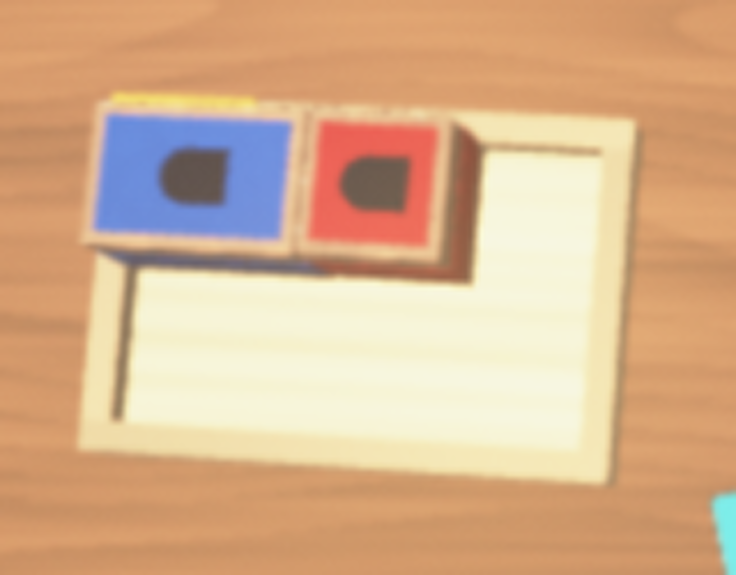

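View pics/side7.png

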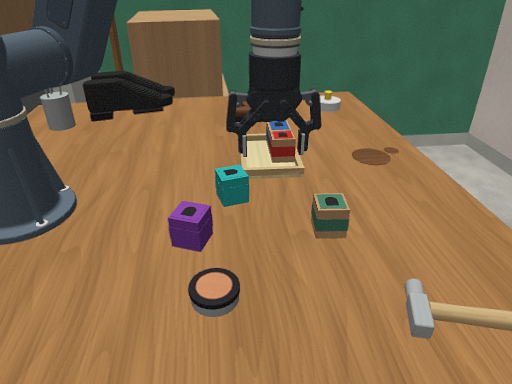

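View pics/top7.png

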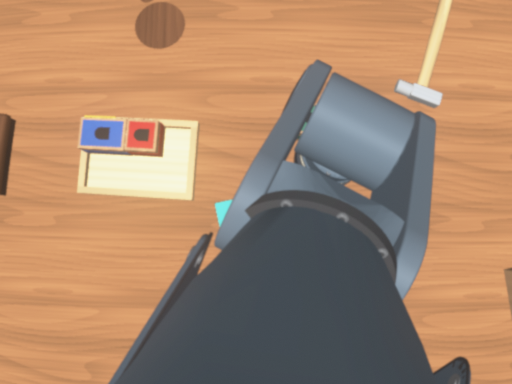

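Top view: the blue carton sits in the yellow corner, and the red is flush against it and the long wall. In the side view the green has not moved (331, 214). Handing in.

```bash
python3 - <<'E'
from fit import *
p=np.load('top7.npy',allow_pickle=True).item()
o=lambda l,f,ox,oy:[((a+.5)/f-.5+ox,(b+.5)/f-.5+oy) for a,b in l]
ty=-.0486;c,s=np.cos(ty),np.sin(ty);C=[]
for uv,ly in [([(102,101),(308,109),(296,255),(82,244)],.084),([(310,109),(456,119),(443,264),(298,254)],.056)]:
    v,e,r=fit(p,o(uv,4.6,60,95),.070,.056,ly);d=v[:2]-[.534,.1846];C.append(v[:2])
    print('tray frame',c*d[0]+s*d[1],-s*d[0]+c*d[1],v[2]-ty,e)
print(np.linalg.norm(C[0]-C[1]))
manip.sign_off()
E
```

```text
tray frame 0.031185101724570896 0.051642447001767185 -0.0011725250929204636 [0.08179741 0.05597957 0.08439663 0.05571151]
tray frame 0.030986822063788867 -0.018668754873412394 -0.005577750807046179 [0.05646278 0.05522517 0.05558681 0.05559585]
0.07031148145186629
the job is handed in; nothing more can be done
```

I packed both cartons and handed the job in. No verdict is reported, so these results are from my own measurements.

I gripped the blue carton across its 56 mm side, lowered it into the tray and slid it until the force showed both walls of the yellow corner. I let go before touching the red carton. I then lowered the red carton beside it, slid it against the long wall and up to the blue one, released it and backed the arm away. The robot clock read about 21 s at hand-in, against the 58 s limit.

| Last check, top camera (tray frame) | x (mm) | y (mm) | Turn from square |
|---|---|---|---|
| Blue carton centre | 31.2 | 51.6 | under 0.5° |
| Red carton centre | 31.0 | −18.7 | under 0.5° |

- **Spacing:** the centres are 70.3 mm apart, where a perfect fit is 70 mm and the limit is 81 mm.
- **Upright:** both cartons look upright on the tray floor in the last top and side pictures.
- **Green carton:** it shows no visible movement in the side view.
- **Forces:** the highest I saw between moves was about 14 N per axis, while sliding the blue carton in.
- **Disagreements:** blue reads about 1 mm short of its ideal corner position. That is within the roughly 2 mm camera calibration. No check failed.

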